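Load the coverslip holder under the imager's spring clip

ROBOT

A 6-joint arm with a two-finger parallel gripper is mounted at the origin on the work surface. World frame = base frame: x ahead of the robot, y to its left, z up, the work surface at z = 0. Lengths are in m, angles in rad, forces in N, time in s.
With the tool pointing down it reaches from about 0.325 to 0.925 m from the base axis. Payload 3.1 kg.
Tool frame: the origin (TCP) lies between the finger pads; the fingertips stand 8 mm ahead of it and the grasp point (between the pads) lies 11 mm behind it (robot.tcp_to_tips is the distance from the TCP to the fingertips, in m); z points along the fingers, y is the direction in which the jaws open and shut (so a half turn about z gives the same grasp; the last joint's range is limited). The gripper opens to 85 mm and grips with 20 to 120 N. Pads are 22 mm wide; open, the fingers measure 114 mm over their backs; the gripper's body (76 mm by 85 mm) begins 54 mm behind the grasp point. The pads swing forward as they close: fully open they stand 13 mm farther back than shut.
Start: joints at [-1.432, 0.217, 1.613, -0, 1.311, -0.112], TCP at [0.155, -0.605, 0.239] pointing down, gripper open.
Joint ranges: [-2.75, 2.75], [-0.78, 2.1], [0.31, 2.55], [-1.13, 4.27], [0.13, 2.63], [-2.58, 2.58]. Speed limits (rad/s): [2.79, 2.79, 3.14, 3.14, 3.14, 3.14].

INTERFACE

Orientations are given as a 3x3 rotation matrix whose columns are the frame's x, y, z axes.
In Python, from plant import robot gives the robot as it stands.
- The arm moves only by the tool play_rows, never from a script. Its argument "targets" is a list that holds one entry, the list of rows, each a list of 5 numbers: the gripper command: -1 is shut, 1 is fully open, values between are in proportion, then the shift along the tool's x, y, z in mm, then the turn about the tool's z in rad. A call has 1 to 12 rows; each row shifts and turns the pose as measured when the row begins, along the tool's axes as they then stand; what a row does not reach is not made up. A row lasts 1/8 s, in which the tool goes at most 62.5 mm and 10.7 degrees, less where a joint would pass 70% of its speed; a pose out of reach is approached as far as the arm can. A call is refused whole if a number of a shift passes 62.5 or a number of a turn 0.188, either way. A call with a gripper value outside its range is refused whole. The fingers move at their own pace and stop on an object; the grip force is fixed at half the most. Time passes only in rows, so rows that do not move let the fingers close. It gives the time, the measured TCP pose, the force and the opening at its end, in the units of the state.
- robot.read_state(): the state, without advancing time (a new reading comes with each control period).
- robot.capture(name): name is "side" or "top" or "wrist"; returns the picture (480x640x3 uint8, blue, green, red); there is no depth.
- robot.camera_model(name): a dict with "fx", "fy", "cx", "cy" (pixels), "cam_to_world" (4x4, takes a point from camera to world coordinates). Camera axes: x right, y down, z forward; pixel columns grow to the right and rows downward; lengths in m; the calibration is good to about 2 mm. A picture is of the moment at which its call begins: read the wrist's pose just before it. camera_model takes no time and is no camera call; for the wrist camera it gives the pose at the moment of the call.
- robot.close_job(): hands the job in, once; it reports no verdict.
Trained networks look in the newest picture that a camera, given by its name, has taken for a name from the list of things; names that differ only in an ending like _2 or _b are one class to them, and where a whole thing is asked for, a point or a joint stands for the part that bears it (a point fixed in the world has none). Each returns a list of dicts, best first, with "p" (0 to 1); they miss things now and then, are a little off and sometimes report something else, mostly with a low value. They report only what shows in the picture. A call takes as long as a camera call. They do not tell look-alikes from the thing itself.
- robot.look_for(camera, name): "at" ([x, y, z] in m, in the coordinates of the camera as it stood for that picture, good to about 4 mm: the middle of the surface that is visible of it).
- robot.regions_of(camera, name): "region" (480x640 bool, what is visible of it).
- robot.spot_point(camera, name): "at" ([x, y, z] in m, in the coordinates of the camera as it stood for that picture, good to about 4 mm: a listed point, or the origin of a listed thing).
The state is a dict: "time": time; "qpos": joint angles; "qvel": joint speeds; "joint_torque": joint torques, N m; "eef_pos": TCP position; "tool_rot": TCP orientation; "force": force on the tool from outside, world axes, zero at the start; "wrist_torque": the same for the moment, N m; "opening": finger opening in m.
Only numpy, scipy, OpenCV 4.12 (cv2) and the standard library are available. Lean on these libraries where they do the work, as an engineer would, in place of code of your own. Each camera call takes 0.05 s, during which the arm holds its last target.

TASK

On the small imager, press the long steel bar of the spring clip down with one fingertip so that its nose lifts, and, keeping it held down, push the flat aluminium holder that lies in the lane along under the nose with the other fingertip until it is fully home against the end stop. Only then let the bar up, so that the clip bears on the holder, and take the hand away. Do not pick up, lift or tip the holder, and leave everything else where it is.

Things in the scene. Friction and masses are not known exactly. Their poses are not given: they have to be found in the camera images.
- imager: fixed low white instrument, 260 x 220 x 60 mm high, with a black deck on top, 70 mm above the bench (x -125 to 125, y -108 to 36 mm; left of that it is 60 mm high). Origin: centre of its underside. +x runs along the lane to the end stop, away from the robot; +y to the left. Nothing on it stands higher than 115 mm above the bench; a folded lamp arm lies along its far edge, 86 mm high (knuckle 90 mm)
- lane_stop (a point): point on the deck at the foot of the end stop's face, on the lane's centre line: imager x = 75, y = 0, z = 70 mm. The stop is 10 mm high. The lane runs from here towards -x, 57 mm wide, between rails 6 mm wide and 6 mm high, 175 mm long; its -x end is open. Axes: the imager's
- holder: loose flat aluminium holder, 80 (x) x 54 (y) x 12 mm, 0.08 to 0.17 kg, two square glass windows in its -x half, lying in the lane, x along the lane. Origin: centre of its underside, 70 mm above the bench; at the start at imager x = -42 to -8 mm, front end short of the clip's nose; fully home at x = 35 mm, front end touching the stop. Push it on its rear (-x) end face
- clip (a joint): angle of the rocking spring clip (rad): 0 at rest (nose 7.5 mm above the deck: the holder cannot pass), growing as the bar is pushed down, firm stop at 0.32. Above 0.14 the nose clears the holder; hold 0.2 to 0.3. Let go with the holder home it returns to about 0.14. Needs about 2.5 N on the bar to start, 6 N at full travel; springs shut when let go
- clip_bar (a point): middle of the top of the clip's flat smooth steel bar, 125 mm long beside the lane (imager x -112 to 12 mm), 30 mm wide (y 60 to 90 mm). Its top is 84 mm above the bench at rest (outer edge 2 mm higher) and 74 mm at 0.30 rad, 4 mm above the deck: a second fingertip at that height in the lane meets the holder's rear face. A fingertip may slide along the bar. Axes: the clip's, x along the lane
- clip_hinge (a point): point on the clip's hinge axis, which runs along the lane left of the left rail: imager x = 0, y = 42 mm, 82 mm above the bench. The 8 mm hinge rod and its two bearing blocks (at imager x = -118 and 70 mm, tops 86 mm above the bench) stand between the bar and the lane
- clip_nose (a point): middle of the underside of the clip's nose, a dark pad 15 mm (along the lane) x 20 mm hanging over the lane's centre line at imager x = 45 to 60 mm from the clip's steel arm; the arm's top is 94 mm above the bench at rest, up to 109 mm when open
- spare: a second, identical coverslip holder (80 x 54 x 12 mm) lying on the bench to the right, not part of the job; origin at the centre of its underside
- vial: small amber dropper bottle, 24 mm across, 42 mm high, standing on the right part of the deck; origin at the centre of its underside
- cap: black disc-shaped lens cap, 32 mm across, 14 mm high, on the right part of the deck; origin at the centre of its underside
- wellplate: empty six-well plate, 127 x 85 x 20 mm, on the bench to the left; origin at the centre of its underside
- bottle: white bottle, 64 mm across, 130 mm high, on the bench far right; origin at the centre of its underside
- dish: clear culture dish, 90 mm across, 15 mm high, on the bench far left; origin at the centre of its underside
- spatula: steel spatula 160 mm long, lying on the bench to the right
There are look-alikes about, which are no part of the job. Leave any green or turquoise look-alike of the holder alone.

How it is judged:
By the outcome, as a careful person would: the job done as asked, in the order asked, and still so for the second after the job is handed in, with the robot touching nothing.
It also fails if it takes over 58 s, if anything falls off the work surface, if the arm or the gripper's body presses on something with over 40 N, if the wrist force passes 120 N, or if a joint passes its speed limit or range.

## Working session

There is one attempt and no reset: what is moved stays moved. The work goes in short steps, Python scripts to look and compute and a tool call to move; the robot and the scene stay as the last step left them, time stands still between calls to the robot, and variables do not carry over. Pictures are saved under pics/ and viewed, and the job is handed in when it is done.

Besides the shell and the picture viewer there is one more tool, called after ">>>" as a command line: name --argument value ..., lists and objects as JSON in quotes. play_rows: Moves the arm, as the interface text tells. Its arguments: {"type":"object","properties":{"targets":{"type":"array","items":{"type":"array","items":{"type":"array","items":{"type":"number"}}}}},"required":["targets"]}

```bash
ls; mkdir -p pics; cat > h.py <<'E'
import numpy as np, cv2
from plant import robot
def w(cam,p,M=None):
    M=np.array(robot.camera_model(cam)["cam_to_world"]) if M is None else M
    return (M@np.r_[p,1])[:3]
def proj(cam,P):
    m=robot.camera_model(cam);M=np.linalg.inv(np.array(m["cam_to_world"]));c=(M@np.r_[P,1])[:3]
    return m["fx"]*c[0]/c[2]+m["cx"],m["fy"]*c[1]/c[2]+m["cy"]
def ray(cam,u,v,z):
    m=robot.camera_model(cam);M=np.array(m["cam_to_world"])
    d=M[:3,:3]@np.array([(u-m["cx"])/m["fx"],(v-m["cy"])/m["fy"],1]);o=M[:3,3]
    return o+d*(z-o[2])/d[2]
E
python3 - <<'E'
from h import *
np.set_printoptions(precision=4,suppress=True)
for c in ["side","top"]:
    cv2.imwrite(f"pics/{c}0.png",robot.capture(c))
    for n in ["imager","holder","clip_bar","clip_hinge","clip_nose","lane_stop","spare","vial"]:
        for r in robot.spot_point(c,n)[:3]: print(c,n,round(r["p"],2),w(c,r["at"]))
s=robot.read_state();print(s)
E
```

```text
pics
side imager 0.83 [ 0.5625 -0.0677 -0.0008]
side holder 0.92 [ 0.5208 -0.0705  0.0665]
side holder 0.85 [ 0.3434 -0.1551  0.0021]
side holder 0.78 [0.5113 0.1386 0.0046]
side clip_bar 0.96 [0.5055 0.002  0.085 ]
side clip_hinge 0.91 [ 0.5558 -0.0265  0.0834]
side clip_hinge 0.63 [ 0.6311 -0.0612  0.0668]
side clip_nose 0.98 [ 0.6121 -0.0621  0.0821]
side lane_stop 0.97 [ 0.6323 -0.062   0.0662]
side lane_stop 0.54 [ 0.676  -0.3545  0.0005]
side spare 0.73 [ 0.3763 -0.4027  0.0032]
side spare 0.55 [ 0.6119 -0.0607  0.0786]
side spare 0.29 [ 0.5297 -0.455   0.0048]
side vial 0.57 [ 0.6186 -0.1366  0.0716]
side vial 0.28 [0.5016 0.4296 0.0012]
top imager 0.77 [ 0.5623 -0.0669  0.0002]
top holder 0.86 [ 0.3404 -0.1556  0.0015]
top holder 0.72 [ 0.4871 -0.2866 -0.0037]
top holder 0.69 [ 0.5192 -0.0669  0.0732]
top clip_bar 0.94 [0.5062 0.0048 0.0826]
top clip_hinge 0.61 [ 0.5623 -0.0259  0.0835]
top clip_nose 0.93 [ 0.6141 -0.0617  0.0739]
top clip_nose 0.33 [ 0.6215 -0.1388  0.0681]
top lane_stop 0.83 [ 0.6344 -0.0624  0.0704]
top spare 0.89 [ 0.3722 -0.4     0.0011]
top vial 0.42 [ 0.622  -0.1384  0.0688]
{'time': 0.9, 'qpos': array([-1.4322,  0.2168,  1.6133, -0.    ,  1.3113, -0.1122]), 'qvel': array([-0.0003,  0.0004, -0.0003,  0.0005, -0.0009,  0.0005]), 'joint_torque': array([ -0.0001, -39.6878, -30.4263,  -0.0003,   0.0007,   0.    ]), 'eef_pos': array([ 0.1552, -0.6055,  0.2394]), 'tool_rot': array([[ 0.9687,  0.2482,  0.    ],
       [ 0.2482, -0.9687, -0.0001],
       [-0.    ,  0.0001, -1.    ]]), 'force': array([-0.0366,  0.3172,  0.2002]), 'wrist_torque': array([-0.0276, -0.0539,  0.0025]), 'opening': 0.0854530385220433}
```

View pics/side0.png

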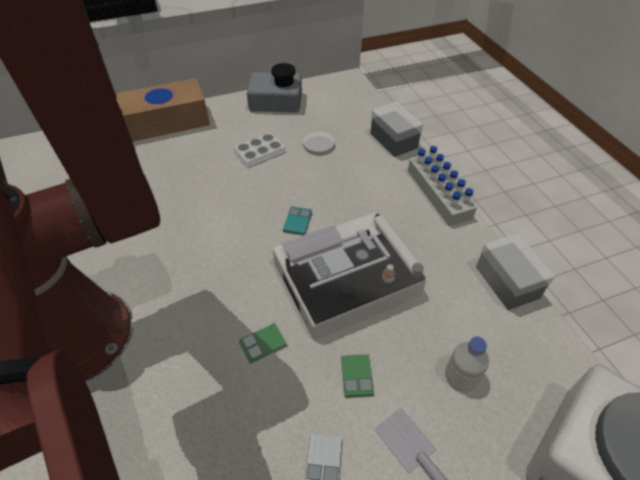

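View pics/top0.png

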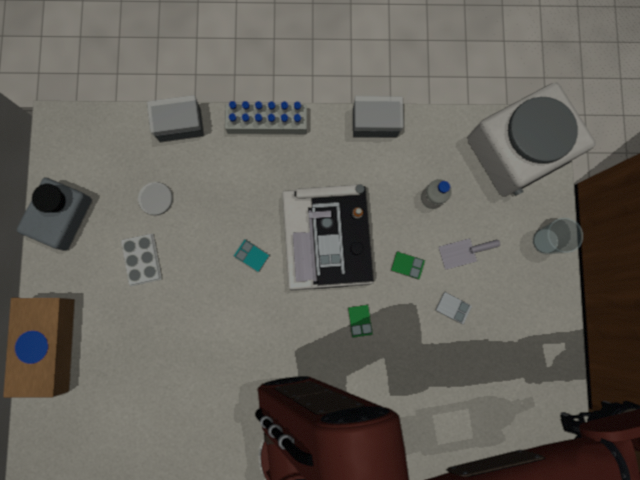

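Top picture: the holder in the lane is at pixel (329,248), inside the imager. Look-alikes are the silver spare at (452,307), green ones at (407,264) and (360,320), and turquoise at (252,255). I choose the grey one in the lane and check it in a crop.

```bash
python3 - <<'E'
from h import *
np.set_printoptions(precision=4,suppress=True)
a=cv2.imread("pics/top0.png")[170:300,270:390];b=cv2.imread("pics/side0.png")[200:340,260:440]
cv2.imwrite("pics/crop0.png",np.hstack([cv2.resize(a,(400,433),interpolation=2),cv2.resize(b,(400,433))]))
m=robot.camera_model("wrist");s=robot.read_state();M=np.array(m["cam_to_world"])
R=s["tool_rot"]
print(m["fx"],m["cx"],"cam in tool",R.T@(M[:3,3]-s["eef_pos"]));print(R.T@M[:3,:3])
print("d",R.T@(np.array([.45,-.05,.30])-s["eef_pos"])*1000)
E
```

```text
424.2893054961729 319.0760166260801 cam in tool [ 0.069   0.001  -0.1344]
[[-0.0001 -0.9615 -0.2747]
 [ 1.     -0.0002  0.0003]
 [-0.0003 -0.2747  0.9615]]
d [ 423.4981 -464.8948  -60.6754]
```

View pics/crop0.png

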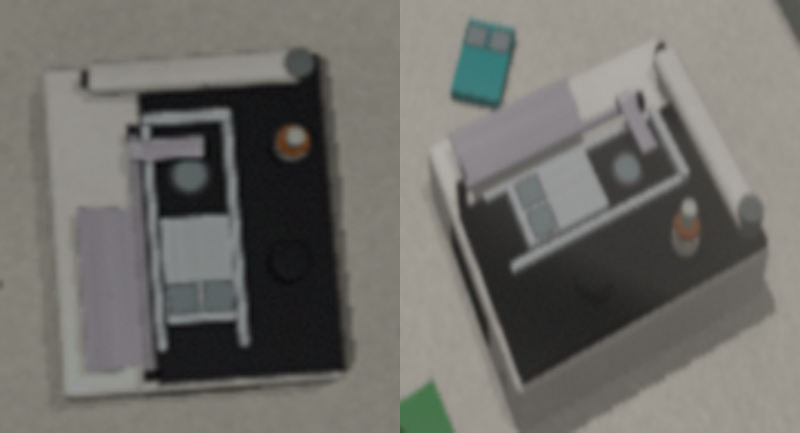

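>>> play_rows --targets '[[[1,35,-39,-10,0],[1,35,-39,-10,0],[1,35,-39,-10,0],[1,36,-39,-10,0],[1,36,-39,-10,0],[1,36,-39,-10,0],[1,36,-39,0,0],[1,36,-39,0,0],[1,36,-39,0,0],[1,36,-39,0,0],[1,36,-39,0,0],[1,36,-39,0,0]]]'

```text
time: 2.4
eef_pos: [0.464, -0.033, 0.3041]
tool_rot: [[0.971, 0.24, 0.012], [0.24, -0.971, -0.006], [0.01, 0.009, -1.0]]
force: [0.6, -0.9, -0.4]
opening: 0.0853
```

>>> play_rows --targets '[[[1,0,0,0,0.16],[1,0,0,0,0]]]'

```text
time: 2.65
eef_pos: [0.4652, -0.029, 0.3043]
tool_rot: [[0.996, 0.087, 0.012], [0.087, -0.996, -0.005], [0.012, 0.007, -1.0]]
force: [-0.1, -0.3, -0.1]
opening: 0.0853
```

```bash
python3 - <<'E'
from h import *
np.set_printoptions(precision=4,suppress=True)
s=robot.read_state();print(s["eef_pos"],s["tool_rot"],s["time"],s["qpos"])
c="wrist"
cv2.imwrite("pics/w1.png",robot.capture(c))
for n in ["imager","holder","clip_bar","clip_hinge","clip_nose","lane_stop"]:
    for r in robot.spot_point(c,n)[:2]: print(c,n,round(r["p"],2),w(c,r["at"]))
E
```

```text
[ 0.4652 -0.029   0.3043] [[ 0.9962  0.0866  0.0124]
 [ 0.0867 -0.9962 -0.0055]
 [ 0.0119  0.0066 -0.9999]] 2.65 [-0.2112 -0.1913  1.9043 -0.0028  1.4153  1.2733]
wrist imager 0.56 [ 0.5611 -0.0652 -0.0006]
wrist holder 0.89 [0.5195 0.1323 0.0011]
wrist holder 0.82 [ 0.4935 -0.2899  0.0006]
wrist clip_bar 0.83 [0.5034 0.0015 0.0816]
wrist clip_hinge 0.6 [ 0.5577 -0.0239  0.0806]
wrist clip_nose 0.77 [ 0.611  -0.0652  0.0773]
```

View pics/w1.png

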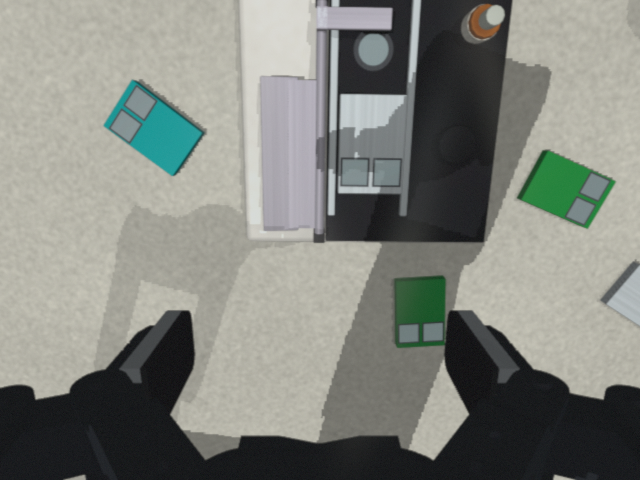

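The wrist view shows the lane holder at (372,145), its rear edge at row ~193, the bar at (288,155), and the rail ends at (331,214) and (404,215). Next: zoom in and compute edges.

```bash
python3 - <<'E'
from h import *
a=cv2.imread("pics/w1.png")[0:250,230:430]
cv2.imwrite("pics/w1c.png",cv2.resize(a,None,fx=2.4*1.0,fy=2.4,interpolation=2))
E
```

```text
(no output)
```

View pics/w1c.png

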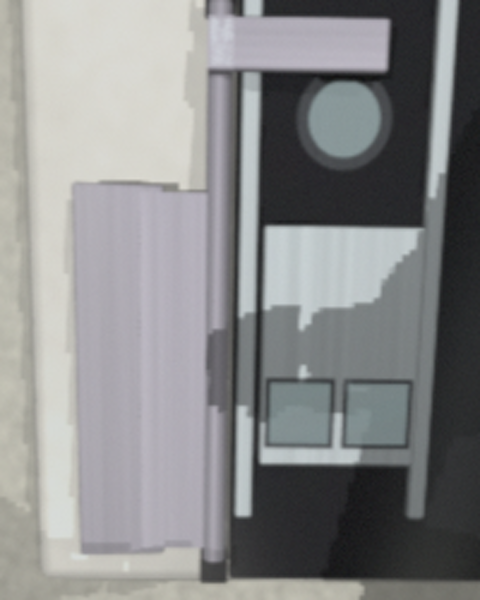

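```bash
python3 - <<'E'
from h import *
np.set_printoptions(precision=4,suppress=True)
def P(x,y,z): return ray("wrist",x/2.4+230,y/2.4,z)
H=[P(259,464,.082),P(410,466,.082),P(265,226,.082),P(422,229,.082)]
rl=P(243,517,.076);rr=P(416,518,.076);rl2=P(252,20,.076);rr2=P(447,20,.076)
bl=P(80,553,.086);bl2=P(72,183,.086)
for n,v in [("H",np.array(H)),("rails",np.array([rl,rr,rl2,rr2])),("bar",np.array([bl,bl2]))]: print(n,v)
yaw=lambda a,b:np.degrees(np.arctan2(b[1]-a[1],b[0]-a[0]))
print(yaw(rl,rl2),yaw(rr,rr2),yaw(bl,bl2),yaw(H[0],H[2]),yaw(H[1],H[3]))
th=np.radians(np.mean([yaw(rl,rl2),yaw(rr,rr2),yaw(bl,bl2)]))
R=np.array([[np.cos(th),-np.sin(th)],[np.sin(th),np.cos(th)]])
# origin from rail ends: imager (-100,0), and bar
o1=(rl+rr)[:2]/2-R@[-.100,0]; o2=(bl)[:2]-R@[-.112,.090]
print(th,o1,o2)
o=o1
for h in H: print("holder in imager",R.T@(h[:2]-o)*1000)
E
```

```text
H [[ 0.4789 -0.0479  0.082 ]
 [ 0.4826 -0.1012  0.082 ]
 [ 0.5583 -0.0424  0.082 ]
 [ 0.5617 -0.0946  0.082 ]]
rails [[ 0.4582 -0.0443  0.076 ]
 [ 0.463  -0.1072  0.076 ]
 [ 0.6209 -0.0325  0.076 ]
 [ 0.6262 -0.0951  0.076 ]]
bar [[0.4425 0.0131 0.086 ]
 [0.566  0.0216 0.086 ]]
4.148577977113071 4.227850043725406 3.9590556313250174 3.966296844796931 4.753625553624157
0.07176493485206263 [ 0.5603 -0.0686] [ 0.5607 -0.0687]
holder in imager [-79.7424  26.4755]
holder in imager [-79.9294 -26.9647]
holder in imager [-0.1599 26.2734]
holder in imager [ -0.5129 -26.0751]
```

```bash
cat >> h.py <<'E'
TH=0.0718;O=np.array([.5605,-.0686]);RI=np.array([[np.cos(TH),-np.sin(TH)],[np.sin(TH),np.cos(TH)]])
def goto(x,y,z):
    """imager mm -> tool shift mm"""
    s=robot.read_state();p=np.r_[O+RI@(np.array([x,y])/1000),z/1000]
    R=s["tool_rot"];yaw=np.arctan2(R[1,0],R[0,0])
    print("t",round(s["time"],2),"imager now",np.round(np.r_[RI.T@(s["eef_pos"][:2]-O)*1000,s["eef_pos"][2]*1000],1),"shift",np.round(R.T@(p-s["eef_pos"])*1000,1),"turn",round(yaw-TH,4),"F",np.round(s["force"],1),"open",round(s["opening"]*1000,1))
E
python3 -c "
from h import *
goto(-98,37.5,160)"
```

```text
t 3.0 imager now [-92.6  45.  304.4] shift [ -7.2   6.5 144.3] turn 0.011 F [ 0.3 -0.1  0. ] open 85.6
```

>>> play_rows --targets '[[[0.41,-3,3,40,0.011],[0.41,-3,3,40,0],[0.41,-1,1,40,0],[0.41,0,0,24,0],[0.41,0,0,0,0],[0.41,0,0,0,0]]]'

```text
time: 3.75
eef_pos: [0.462, -0.0423, 0.1596]
tool_rot: [[0.997, 0.068, 0.019], [0.068, -0.998, -0.007], [0.018, 0.008, -1.0]]
force: [1.9, 0.7, 0.3]
opening: 0.0602
```

```bash
python3 - <<'E'
from h import *
cv2.imwrite("pics/w2.png",robot.capture("wrist"))
goto(-98,37.5,115)
print(robot.read_state()["tool_rot"])
E
```

```text
t 3.8 imager now [-96.3  33.3 159.7] shift [-2.5 -4.6 44.6] turn -0.0034 F [-0.3 -0.  -0.3] open 60.3
[[ 0.99748816  0.06819933  0.01913672]
 [ 0.0683461  -0.99763625 -0.0071224 ]
 [ 0.01860574  0.00841243 -0.99979151]]
```

View pics/w2.png

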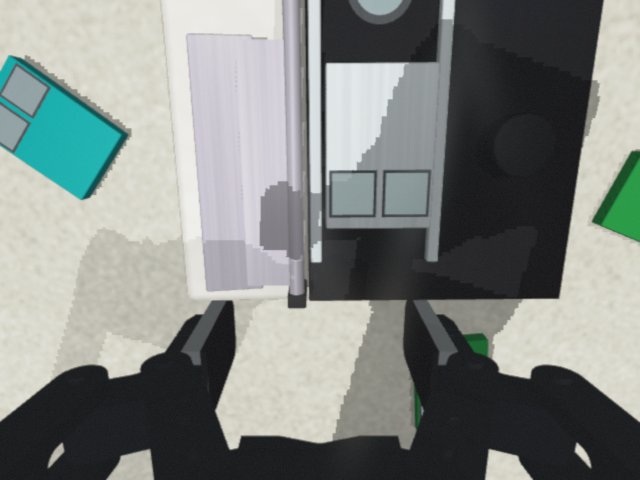

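```bash
python3 - <<'E'
from h import *
s=robot.read_state()
for z in (8,0,-8):
  print(z,[tuple(np.round(proj("wrist",s["eef_pos"]+s["tool_rot"]@(np.array([x,-30.1,z])/1000)))) for x in (-11,11)])
goto(-98,37.5,115)
a=cv2.imread("pics/w2.png")[280:480,120:300];cv2.imwrite("pics/w2c.png",cv2.resize(a,None,fx=3,fy=3,interpolation=2))
E
```

```text
8 [(np.float64(236.0), np.float64(343.0)), (np.float64(233.0), np.float64(289.0))]
0 [(np.float64(232.0), np.float64(354.0)), (np.float64(228.0), np.float64(297.0))]
-8 [(np.float64(227.0), np.float64(367.0)), (np.float64(223.0), np.float64(307.0))]
t 3.8 imager now [-96.3  33.3 159.7] shift [-2.5 -4.6 44.6] turn -0.0034 F [-0.3 -0.  -0.3] open 60.3
```

View pics/w2c.png

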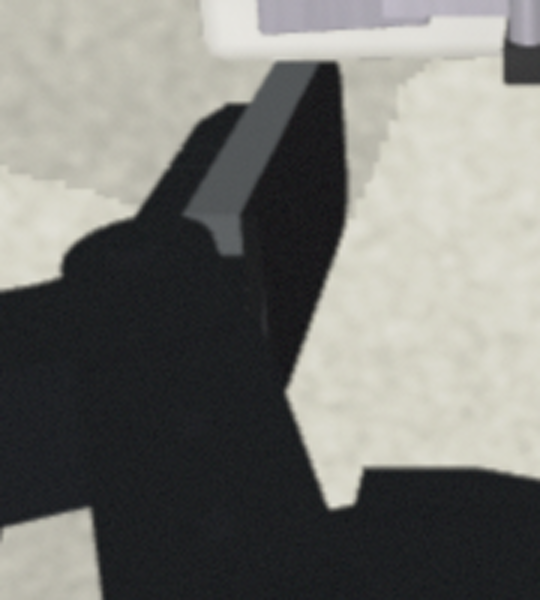

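>>> play_rows --targets '[[[0.6,-3,-5,15,-0.003],[0.6,0,0,20,0],[0.6,0,0,15,0],[0.6,0,0,0,0]]]'

```text
time: 4.3
eef_pos: [0.4618, -0.0376, 0.1102]
tool_rot: [[0.997, 0.072, 0.026], [0.072, -0.997, -0.008], [0.025, 0.01, -1.0]]
force: [0.4, 0.2, 0.6]
opening: 0.0681
```

```bash
python3 - <<'E'
from h import *
cv2.imwrite("pics/w3.png",robot.capture("wrist"))
goto(-98,37.5,95)
print(robot.read_state()["tool_rot"])
E
```

```text
t 4.35 imager now [-95.6  37.8 110.9] shift [-2.8  0.1 15.9] turn 0.0003 F [-0.4  0.6  1.1] open 68.2
[[ 0.99705432  0.07179683  0.02697963]
 [ 0.07205127 -0.99736403 -0.0085789 ]
 [ 0.02629257  0.01049755 -0.99959917]]
```

View pics/w3.png

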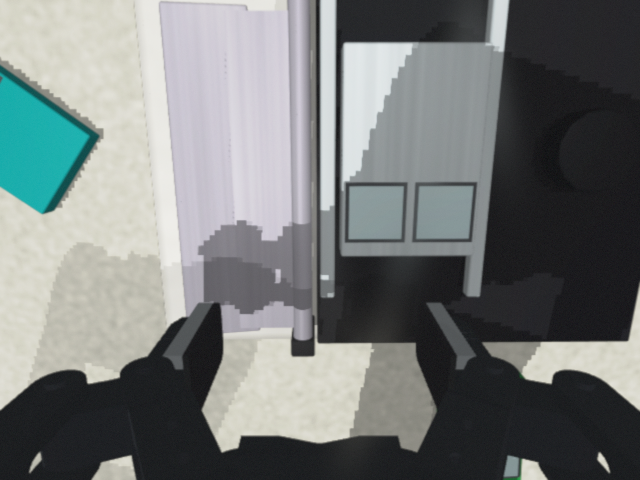

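```bash
python3 - <<'E'
from h import *
f=lambda x,y,z:np.round(proj("wrist",np.r_[O+RI@(np.array([x,y])/1000),z/1000]))
for p in [(-112,60,83),(-112,90,86),(-112,75,84),(12,90,86),(-80,27,82),(-80,-27,82),(-118,42,86),(-100,-31,76)]: print(p,f(*p))
E
```

```text
(-112, 60, 83) [263. 333.]
(-112, 90, 86) [190. 337.]
(-112, 75, 84) [227. 334.]
(12, 90, 86) [162.   6.]
(-80, 27, 82) [342. 260.]
(-80, -27, 82) [475. 259.]
(-118, 42, 86) [306. 349.]
(-100, -31, 76) [474. 299.]
```

>>> play_rows --targets '[[[0.6,-3,0,8,0],[0.6,-1,0,8,0],[0.6,0,0,0,0]]]'

```text
time: 4.72
eef_pos: [0.4596, -0.0384, 0.095]
tool_rot: [[0.997, 0.072, 0.029], [0.072, -0.997, -0.009], [0.029, 0.011, -1.0]]
force: [-0.0, -0.3, -0.1]
opening: 0.0685
```

```bash
python3 - <<'E'
from h import *
goto(-98,37.5,85)
print(robot.read_state()["tool_rot"][2])
E
```

```text
t 4.72 imager now [-98.5  37.4  95. ] shift [ 0.2 -0.2 10. ] turn 0.0006 F [-0.  -0.3 -0.1] open 68.5
[ 0.02857699  0.01123638 -0.99952844]
```

>>> play_rows --targets '[[[0.6,0,0,4,0],[0.6,0,0,3,0],[0.6,0,0,0,0]]]'

```text
time: 5.1
eef_pos: [0.4603, -0.0386, 0.0879]
tool_rot: [[0.997, 0.072, 0.03], [0.072, -0.997, -0.009], [0.03, 0.012, -0.999]]
force: [-0.2, -0.2, 0.5]
opening: 0.0682
```

>>> play_rows --targets '[[[0.6,0,0,3,0],[0.6,0,0,0,0]]]'

```text
time: 5.35
eef_pos: [0.4609, -0.0387, 0.0853]
tool_rot: [[0.997, 0.072, 0.031], [0.072, -0.997, -0.009], [0.03, 0.012, -0.999]]
force: [-1.3, -0.0, 1.3]
opening: 0.0687
```

>>> play_rows --targets '[[[0.6,0,0,2,0],[0.6,0,0,0,0]]]'

```text
time: 5.6
eef_pos: [0.4609, -0.0386, 0.0836]
tool_rot: [[0.997, 0.072, 0.031], [0.072, -0.997, -0.009], [0.03, 0.011, -0.999]]
force: [-0.8, -0.6, 2.6]
opening: 0.068
```

>>> play_rows --targets '[[[0.6,0,0,2,0],[0.6,0,0,0,0]]]'

```text
time: 5.85
eef_pos: [0.461, -0.0387, 0.0818]
tool_rot: [[0.997, 0.072, 0.03], [0.072, -0.997, -0.009], [0.03, 0.011, -0.999]]
force: [-1.0, -0.2, 3.8]
opening: 0.0683
```

>>> play_rows --targets '[[[0.6,0,0,2,0],[0.6,0,0,0,0]]]'

```text
time: 6.1
eef_pos: [0.4609, -0.0388, 0.0799]
tool_rot: [[0.997, 0.072, 0.03], [0.073, -0.997, -0.009], [0.029, 0.012, -1.0]]
force: [-2.3, 0.3, 4.7]
opening: 0.0679
```

```bash
python3 - <<'E'
from h import *
cv2.imwrite("pics/w4.png",robot.capture("wrist"))
s=robot.capture("side");cv2.imwrite("pics/s4.png",cv2.resize(s[200:340,260:440],None,fx=4,fy=4,interpolation=2))
goto(-98,37.5,78)
E
```

```text
t 6.2 imager now [-97.1  36.9  79.9] shift [-0.9 -0.6  1.9] turn 0.001 F [-1.8  0.6  4.5] open 68.3
```

View pics/w4.png

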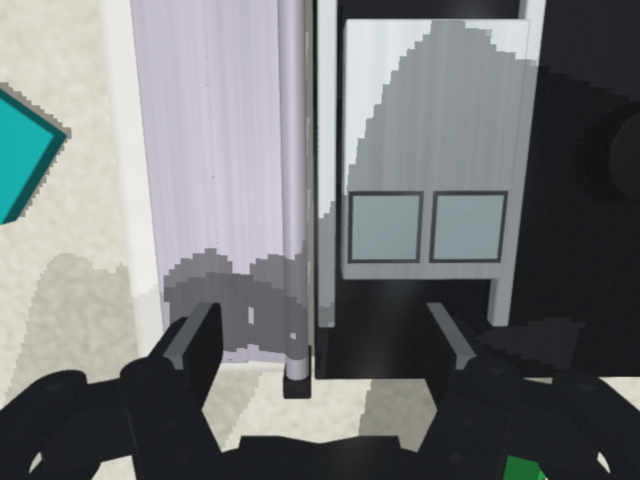

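View pics/s4.png

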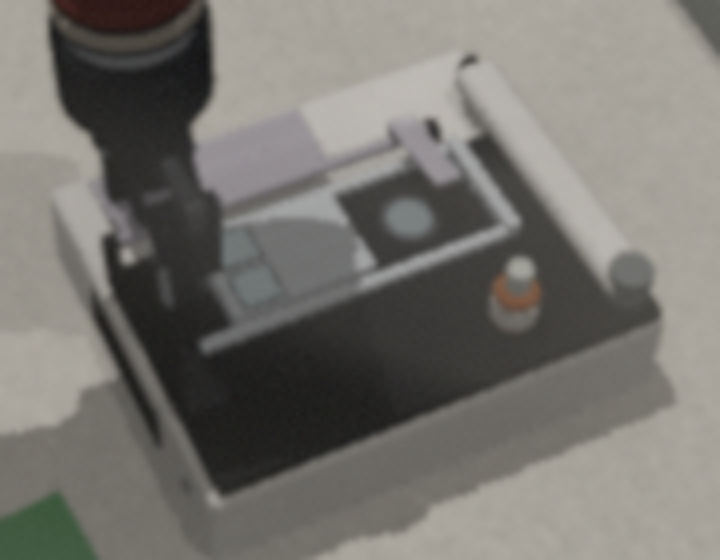

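>>> play_rows --targets '[[[0.6,0,0,2,0],[0.6,0,0,0,0]]]'

```text
time: 6.45
eef_pos: [0.461, -0.039, 0.0783]
tool_rot: [[0.997, 0.073, 0.03], [0.073, -0.997, -0.01], [0.029, 0.012, -1.0]]
force: [-2.2, -0.0, 5.1]
opening: 0.068
```

>>> play_rows --targets '[[[0.6,-1,-0.5,2,0],[0.6,0,0,0,0]]]'

```text
time: 6.7
eef_pos: [0.4611, -0.0392, 0.0773]
tool_rot: [[0.997, 0.073, 0.032], [0.073, -0.997, -0.011], [0.031, 0.013, -0.999]]
force: [-2.5, 0.7, 6.1]
opening: 0.0679
```

```bash
python3 - <<'E'
from h import *
cv2.imwrite("pics/w5.png",robot.capture("wrist"))
s=robot.capture("side");cv2.imwrite("pics/s5.png",cv2.resize(s[200:340,260:440],None,fx=4,fy=4,interpolation=2))
goto(-98,37.5,76)
for r in robot.spot_point("side","clip_nose")[:2]: print(r["p"],w("side",r["at"]))
for r in robot.spot_point("side","clip_bar")[:2]: print(r["p"],w("side",r["at"]))
E
```

```text
t 6.8 imager now [-97.1  36.5  77.3] shift [-1.  -1.   1.3] turn 0.0018 F [-2.3 -0.3  6.3] open 68.2
0.61 [ 0.61289938 -0.06215441  0.09175402]
0.75 [5.06700016e-01 4.79339207e-04 7.53598601e-02]
```

View pics/w5.png

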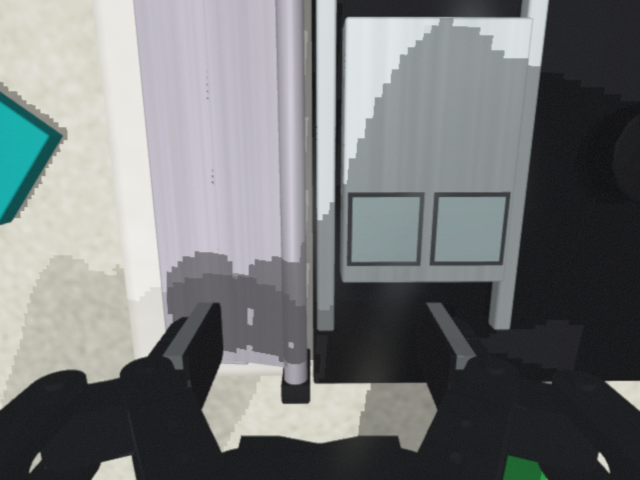

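View pics/s5.png

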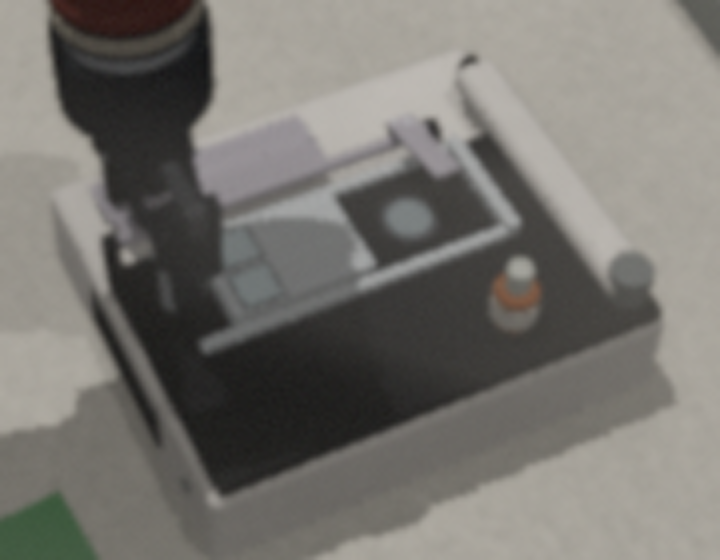

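>>> play_rows --targets '[[[0.6,4,-1,0.6,0],[0.6,4,0,0.4,0],[0.6,3,0,0.4,0]]]'

```text
time: 7.28
eef_pos: [0.4679, -0.0374, 0.0755]
tool_rot: [[0.997, 0.076, 0.02], [0.076, -0.997, -0.011], [0.019, 0.013, -1.0]]
force: [-4.1, -0.8, 6.8]
opening: 0.0684
```

```bash
python3 - <<'E'
from h import *
cv2.imwrite("pics/w6.png",robot.capture("wrist"))
goto(-85,37.5,77)
E
```

```text
t 7.33 imager now [-90.   37.8  75.5] shift [ 5.1  0.3 -1.4] turn 0.0044 F [-5.5 -0.6  6.5] open 68.1
```

View pics/w6.png

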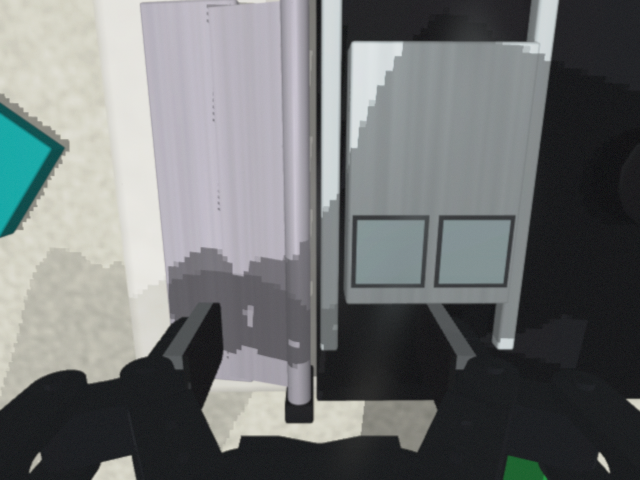

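>>> play_rows --targets '[[[0.6,4,0,-0.4,0.004],[0.6,4,0,0,0],[0.6,4,0,0,0]]]'

```text
time: 7.7
eef_pos: [0.4728, -0.0362, 0.0747]
tool_rot: [[0.997, 0.074, 0.001], [0.074, -0.997, -0.011], [0.001, 0.011, -1.0]]
force: [-9.9, -0.9, 11.5]
opening: 0.0684
```

```bash
python3 - <<'E'
from h import *
cv2.imwrite("pics/w7.png",robot.capture("wrist"))
goto(-80,37.5,76.5);print(robot.read_state()["tool_rot"][2])
E
```

```text
t 7.75 imager now [-84.9  38.6  74.8] shift [ 4.9  1.2 -1.7] turn 0.0028 F [-8.2 -0.4 10.7] open 68.2
[ 5.54315577e-04  1.06140870e-02 -9.99943515e-01]
```

View pics/w7.png

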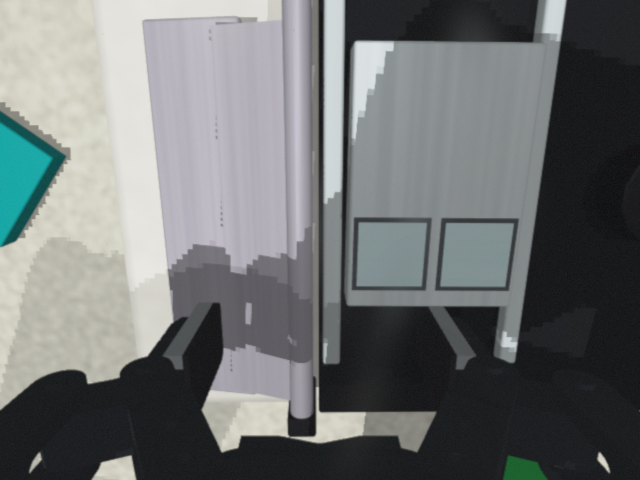

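>>> play_rows --targets '[[[0.6,3,1,-2.5,0.003],[0.6,8,0,0,0]]]'

```text
time: 8.0
eef_pos: [0.4792, -0.0353, 0.0759]
tool_rot: [[0.997, 0.072, -0.011], [0.072, -0.997, -0.008], [-0.011, 0.007, -1.0]]
force: [-6.4, -0.4, 8.3]
opening: 0.0681
```

```bash
python3 - <<'E'
from h import *
goto(-70,37.5,76.5);print(robot.read_state()["tool_rot"][2])
E
```

```text
t 8.0 imager now [-78.7  39.1  75.9] shift [ 8.7  1.6 -0.7] turn 0.0004 F [-6.4 -0.4  8.3] open 68.1
[-0.01114036  0.0074989  -0.99990983]
```

>>> play_rows --targets '[[[0.6,12,1.5,-1.5,0],[0.6,12,0,-0.3,0]]]'

```text
time: 8.25
eef_pos: [0.4985, -0.0341, 0.0759]
tool_rot: [[0.997, 0.073, -0.023], [0.073, -0.997, -0.007], [-0.024, 0.005, -1.0]]
force: [-6.2, -1.0, 6.9]
opening: 0.0677
```

```bash
python3 - <<'E'
from h import *
goto(-50,37.5,76.5);print(robot.read_state()["tool_rot"][2])
cv2.imwrite("pics/w8.png",robot.capture("wrist"))
s=robot.capture("side");cv2.imwrite("pics/s8.png",cv2.resize(s[200:340,260:440],None,fx=4,fy=4,interpolation=2))
for r in robot.spot_point("side","clip_nose")[:2]: print(r["p"],w("side",r["at"]))
for r in robot.spot_point("side","clip_bar")[:2]: print(r["p"],w("side",r["at"]))
E
```

```text
t 8.25 imager now [-59.4  38.8  75.9] shift [ 9.4  1.3 -0.8] turn 0.0014 F [-6.2 -1.   6.9] open 67.7
[-0.02359273  0.00482924 -0.99970999]
0.62 [ 0.6103341  -0.06294934  0.09321258]
0.75 [0.50614129 0.00180915 0.07506081]
```

View pics/w8.png

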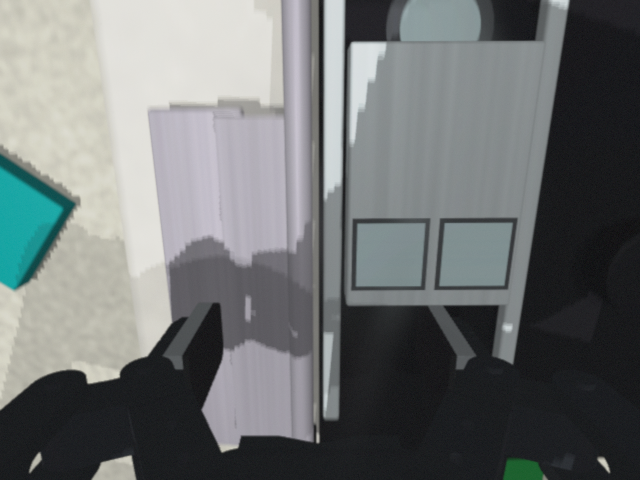

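View pics/s8.png

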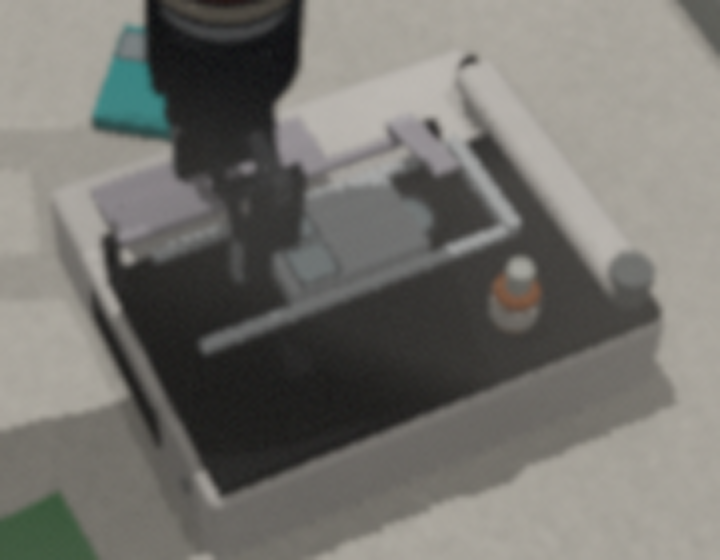

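>>> play_rows --targets '[[[0.6,12,1.3,-1.2,0],[0.6,12,0,-0.5,0]]]'

```text
time: 8.7
eef_pos: [0.5194, -0.0327, 0.0763]
tool_rot: [[0.997, 0.074, -0.031], [0.074, -0.997, -0.005], [-0.031, 0.002, -1.0]]
force: [-6.3, -1.1, 7.8]
opening: 0.0682
```

```bash
python3 - <<'E'
from h import *
goto(-30,37.5,76.5);print(robot.read_state()["tool_rot"][2])
cv2.imwrite("pics/w9.png",robot.capture("wrist"))
s=robot.capture("side");cv2.imwrite("pics/s9.png",cv2.resize(s[200:340,260:440],None,fx=4,fy=4,interpolation=2))
for r in robot.spot_point("side","clip_nose")[:2]: print(r["p"],w("side",r["at"]))
E
```

```text
t 8.7 imager now [-38.4  38.7  76.3] shift [ 8.4  1.2 -0.5] turn 0.002 F [-6.3 -1.1  7.8] open 68.2
[-0.03149534  0.00236966 -0.99950109]
0.81 [ 0.6118285  -0.06213937  0.09248408]
```

View pics/w9.png

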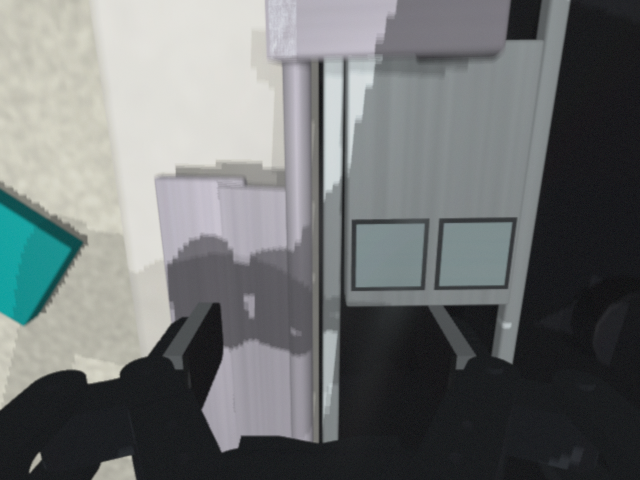

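View pics/s9.png

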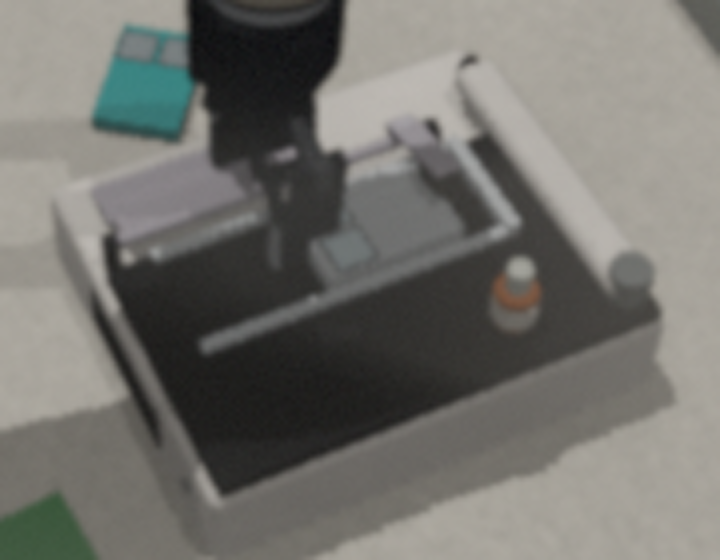

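>>> play_rows --targets '[[[0.6,10,1,-1,0],[0.6,8,0,-0.4,0]]]'

```text
time: 9.1
eef_pos: [0.5346, -0.0317, 0.0763]
tool_rot: [[0.996, 0.075, -0.039], [0.075, -0.997, -0.003], [-0.039, 0.0, -0.999]]
force: [-7.1, -0.8, 8.1]
opening: 0.0681
```

```bash
python3 - <<'E'
from h import *
goto(-16,37.5,76.5);print(robot.read_state()["tool_rot"][2])
E
```

```text
t 9.1 imager now [-23.2  38.7  76.3] shift [ 7.2  1.2 -0.5] turn 0.0028 F [-7.1 -0.8  8.1] open 68.1
[-3.92954874e-02  2.73836550e-04 -9.99227597e-01]
```

>>> play_rows --targets '[[[0.6,6,1,-1,0],[0.6,4,0,-0.4,0]]]'

```text
time: 9.35
eef_pos: [0.5409, -0.0313, 0.0764]
tool_rot: [[0.996, 0.076, -0.05], [0.076, -0.997, -0.002], [-0.05, -0.002, -0.999]]
force: [-7.8, -0.9, 8.2]
opening: 0.068
```

```bash
python3 - <<'E'
from h import *
goto(-16,37.5,76.5);print(robot.read_state()["tool_rot"][2])
cv2.imwrite("pics/w10.png",robot.capture("wrist"))
s=robot.capture("side");cv2.imwrite("pics/s10.png",cv2.resize(s[200:340,260:440],None,fx=4,fy=4,interpolation=2))
E
```

```text
t 9.35 imager now [-16.9  38.6  76.4] shift [ 0.9  1.1 -0.2] turn 0.004 F [-7.8 -0.9  8.2] open 68.0
[-0.04993784 -0.00165921 -0.99875095]
```

View pics/w10.png

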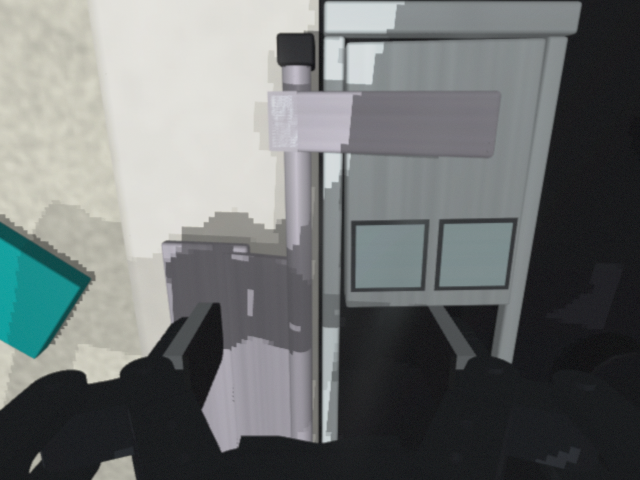

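View pics/s10.png

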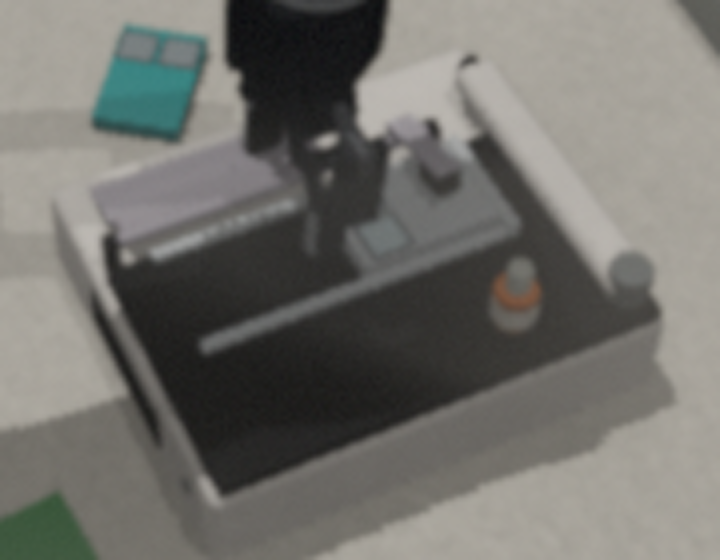

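>>> play_rows --targets '[[[0.6,4,0.5,-0.7,0]]]'

```text
time: 9.57
eef_pos: [0.5421, -0.0312, 0.0764]
tool_rot: [[0.995, 0.076, -0.057], [0.076, -0.997, -0.001], [-0.057, -0.003, -0.998]]
force: [-11.1, 0.5, 10.1]
opening: 0.0683
```

>>> play_rows --targets '[[[0.6,4,0,-0.5,0]]]'

```text
time: 9.7
eef_pos: [0.5421, -0.0311, 0.0764]
tool_rot: [[0.995, 0.076, -0.068], [0.076, -0.997, -0.002], [-0.068, -0.003, -0.998]]
force: [-12.1, -2.6, 13.4]
opening: 0.0684
```

```bash
python3 - <<'E'
from h import *
goto(-16,37.5,76.5);print(robot.read_state()["tool_rot"][2])
a=robot.capture("wrist")
cv2.imwrite("pics/w11.png",cv2.resize(a[0:330,250:600],None,fx=1.7,fy=1.7,interpolation=2))
E
```

```text
t 9.7 imager now [-15.6  38.7  76.4] shift [-0.4  1.2 -0.1] turn 0.0047 F [-12.1  -2.6  13.4] open 68.4
[-0.06789095 -0.00334741 -0.99768713]
```

View pics/w11.png

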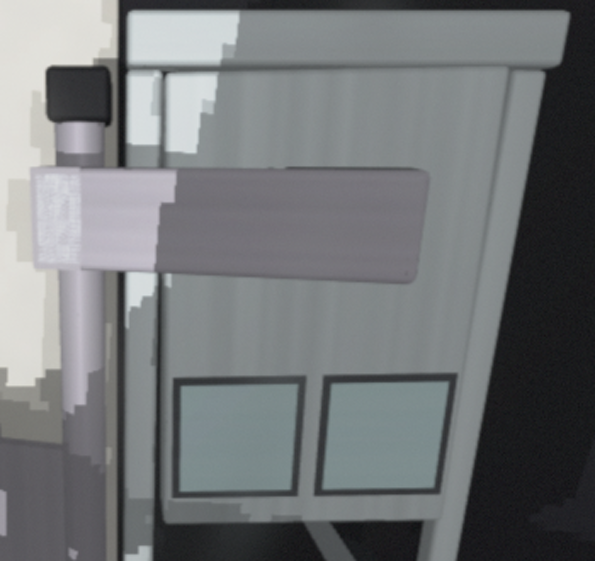

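Push has stalled at TCP x = −15.6 (finger front face at −4.6, expected −5). Force has risen and no gap to the stop is visible, so the holder is home. I'll ease off the rear face slightly while still holding the bar, then check.

>>> play_rows --targets '[[[0.6,-4,0,0,0],[0.6,-2,0,0,0]]]'

```text
time: 10.0
eef_pos: [0.5403, -0.0312, 0.0788]
tool_rot: [[0.996, 0.074, -0.058], [0.074, -0.997, -0.0], [-0.058, -0.004, -0.998]]
force: [-0.3, 1.7, 5.1]
opening: 0.0687
```

```bash
python3 - <<'E'
from h import *
goto(-18,37.5,76.5);print(robot.read_state()["tool_rot"][2])
a=robot.capture("wrist")
cv2.imwrite("pics/w12.png",cv2.resize(a[0:330,250:600],None,fx=1.7,fy=1.7,interpolation=2))
E
```

```text
t 10.0 imager now [-17.5  38.7  78.8] shift [-0.4  1.2  2.4] turn 0.0021 F [-0.3  1.7  5.1] open 68.7
[-0.0580812  -0.0039021  -0.99830424]
```

View pics/w12.png

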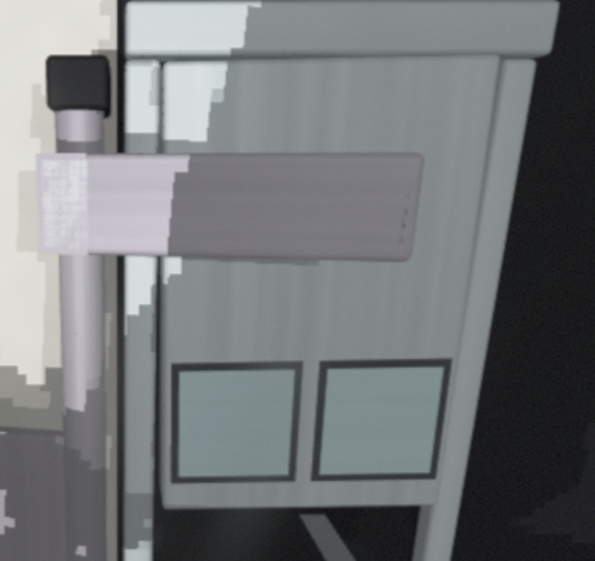

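>>> play_rows --targets '[[[0.6,-1.5,0,-3,0],[0.6,-1,0,-4,0],[0.6,-1,0,-5,0],[0.6,-1,0,-8,0],[0.6,-2,0,-15,0],[0.6,-4,0,-30,0],[0.6,-4,0,-40,0],[0.6,0,0,0,0]]]'

```text
time: 11.05
eef_pos: [0.5301, -0.0327, 0.1888]
tool_rot: [[0.995, 0.074, -0.061], [0.074, -0.997, -0.002], [-0.061, -0.003, -0.998]]
force: [0.8, -0.6, 0.9]
opening: 0.0681
```

```bash
python3 - <<'E'
from h import *
goto(-60,37.5,200)
a=robot.capture("wrist");cv2.imwrite("pics/w13.png",a)
s=robot.capture("side");cv2.imwrite("pics/s13.png",cv2.resize(s[200:340,260:440],None,fx=4,fy=4,interpolation=2))
for r in robot.spot_point("side","clip_nose")[:2]: print(r["p"],w("side",r["at"]))
for r in robot.spot_point("side","holder")[:3]: print(r["p"],w("side",r["at"]))
E
```

```text
t 11.05 imager now [-27.8  37.9 188.8] shift [-32.8   0.3  -9.2] turn 0.0028 F [ 0.8 -0.6  0.9] open 68.1
0.86 [ 0.6145466  -0.05852897  0.08620579]
0.8 [0.5130322  0.13452629 0.00403071]
0.78 [ 0.34545406 -0.15497058  0.00287536]
0.76 [ 0.59359464 -0.06134651  0.06563938]
```

View pics/w13.png

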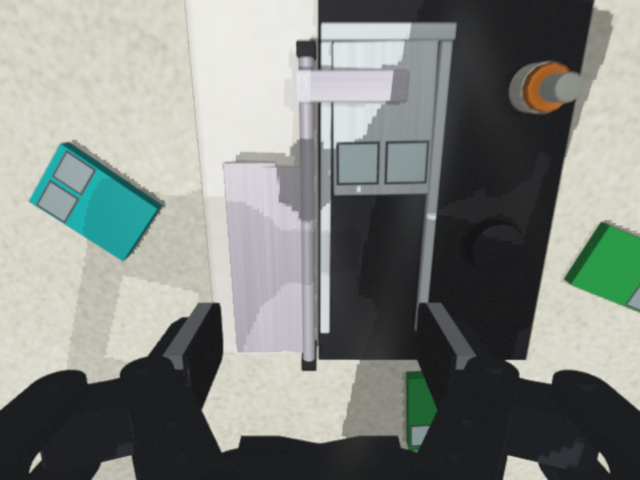

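View pics/s13.png

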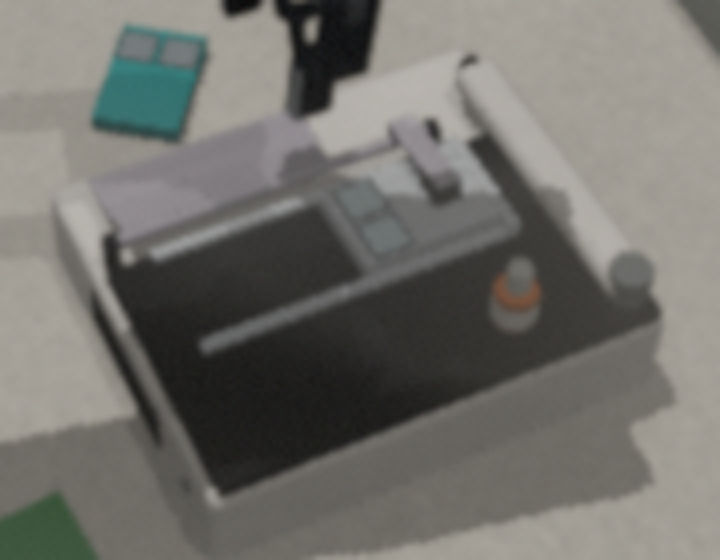

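```bash
python3 - <<'E'
from h import *
a=cv2.imread("pics/w13.png")
cv2.imwrite("pics/w13c.png",cv2.resize(a[10:210,290:470],None,fx=2.9,fy=2.9,interpolation=2))
I=lambda u,v,z:np.round(RI.T@(ray("wrist",u,v,z)[:2]-O)*1000,1)
print("rear",I(334,195,.082),I(428,194,.082),"front",I(335,40,.082),I(438,40,.082))
E
```

```text
rear [-9.3 30.2] [ -8.6 -21.7] front [68.6 30.9] [ 68.7 -19.6]
```

View pics/w13c.png

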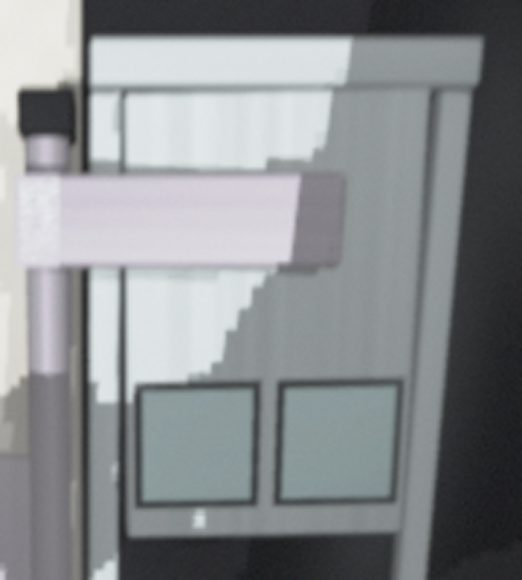

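```bash
python3 - <<'E'
from h import *
I=lambda u,v,z:np.round(RI.T@(ray("wrist",u,v,z)[:2]-O)*1000,1)
print("stop top near edge",I(340,40.3,.080),"stop far",I(340,23,.080),"rail ends",I(324.5,332,.076),I(419,330,.076))
for c in ["top"]:
    s=robot.capture(c)
    for n in ("holder","clip_nose","vial","cap","spare"):
        for r in robot.spot_point(c,n)[:3]:
            p=w(c,r["at"]);print(n,round(r["p"],2),p.round(4),(RI.T@(p[:2]-O)*1000).round(1))
cv2.imwrite("pics/t14.png",cv2.resize(s[170:340,220:480],None,fx=3,fy=3,interpolation=2))
E
```

```text
stop top near edge [68.6 28.3] stop far [76.3 28.5] rail ends [-100.7   34.8] [-98.9 -25.6]
holder 0.91 [ 0.4908 -0.286  -0.0013] [ -85.2 -211.9]
holder 0.66 [ 3.749e-01 -4.001e-01  2.000e-04] [-208.9 -317.4]
holder 0.64 [ 0.5153  0.1286 -0.0031] [-30.9 200. ]
vial 0.39 [ 0.6217 -0.141   0.0677] [ 55.8 -76.6]
cap 0.63 [ 0.5316 -0.1403  0.0694] [-33.9 -69.4]
spare 0.62 [ 3.720e-01 -3.991e-01 -3.000e-04] [-211.7 -316.2]
```

View pics/t14.png

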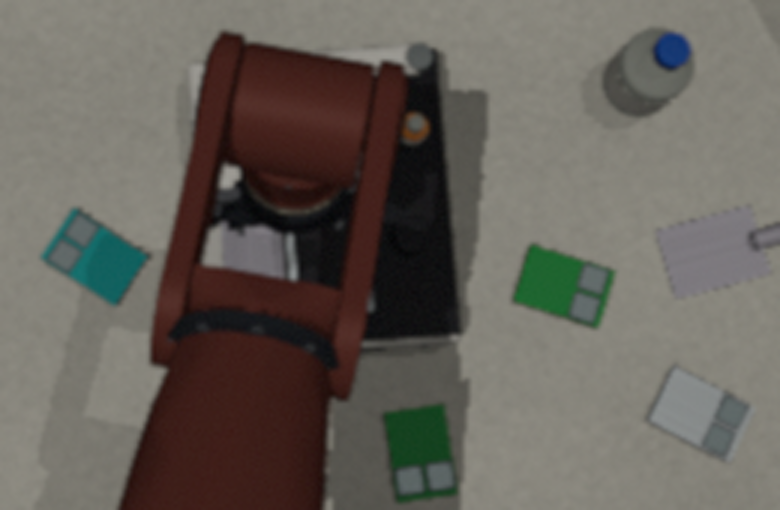

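>>> play_rows --targets '[[[0.6,-20,0,-40,0],[0.6,-40,0,-40,0],[0.6,-40,0,-20,0],[0.6,0,0,0,0],[0.6,0,0,0,0]]]'

```text
time: 12.18
eef_pos: [0.432, -0.0397, 0.2907]
tool_rot: [[0.994, 0.074, -0.076], [0.075, -0.997, 0.001], [-0.075, -0.006, -0.997]]
force: [1.1, -1.0, -0.6]
opening: 0.0684
```

```bash
python3 - <<'E'
from h import *
goto(0,0,200)
s=robot.capture("side");cv2.imwrite("pics/s15.png",cv2.resize(s[200:340,260:440],None,fx=4,fy=4,interpolation=2))
a=robot.capture("wrist");cv2.imwrite("pics/w15.png",a)
I=lambda p:(np.r_[RI.T@(p[:2]-O),p[2]]*1000).round(1)
for c in("side","wrist"):
  for n in("holder","clip_nose","lane_stop"):
    for r in robot.spot_point(c,n)[:3]:print(c,n,round(r["p"],2),I(w(c,r["at"])))
E
```

```text
t 12.18 imager now [-126.1   38.   290.7] shift [132.5  38.9  80.8] turn 0.0031 F [ 1.1 -1.  -0.6] open 68.4
side holder 0.82 [ -86.  -208.8    3.3]
side holder 0.8 [-38.4 210.8   2. ]
side holder 0.67 [-223.   -72.1    0.7]
side clip_nose 0.76 [53.6  0.9 82.9]
side lane_stop 0.64 [70.9  3.7 68.6]
wrist holder 0.66 [ -85.7 -212.4   -1.1]
wrist holder 0.65 [-32.7 205.4  -1.1]
wrist holder 0.58 [-223.9  -69.8   -6.4]
```

View pics/w15.png

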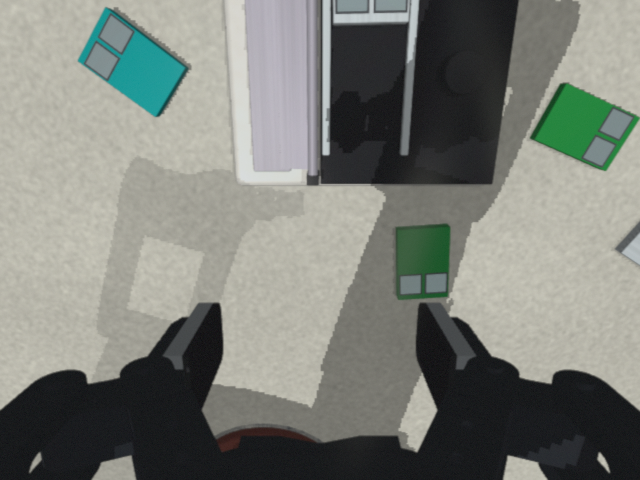

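View pics/s15.png

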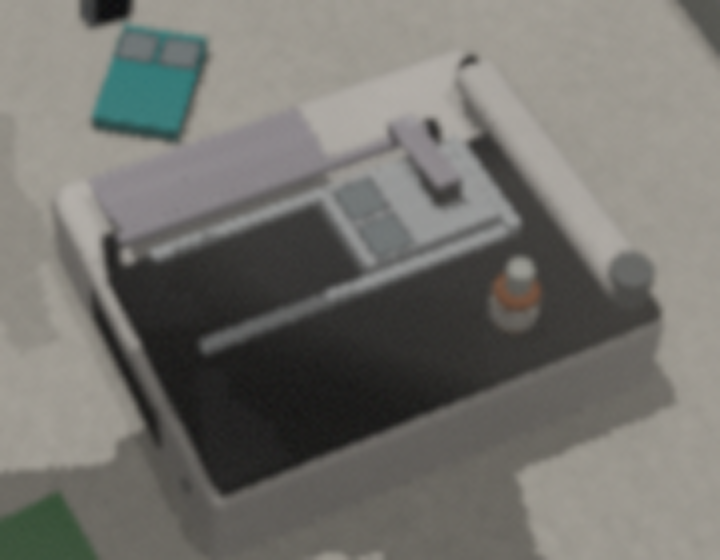

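The wrist view shows the hand clear of everything. The side view shows the holder flat between the rails, its far end against the stop, with the nose resting on it. Nose height reads 83 mm, and the holder's top is at 82 mm. I'm handing in.

```bash
python3 -c "
from plant import robot
print(robot.close_job())"
```

```text
the job is handed in; nothing more can be done
None
```

The holder is fully home against the end stop with the clip nose resting on it, and the job is handed in at about 12 s. I pressed the bar down with the left finger to an estimated 0.25–0.3 rad. With it held there, I pushed the grey lane holder along under the raised nose with the right finger. I then eased back about 2 mm, let the bar up and moved the hand clear.

**Holder home:** the push stalled with the finger's front face at imager x ≈ −4.6 mm (−5 expected), and the force along the lane rose from 8 to 12 N. In the wrist picture taken after release, the holder's front edge and the stop's edge measure the same x (68.6 mm each), so there is no gap. That picture's scale along x was off by several millimetres, so only the comparison counts.

**Clip seated:** the nose reads about 83 mm high, against 82 mm for the holder's top, and the holder lies flat. The vial, cap, spare and look-alikes stand where they were.

**Checks that disagreed or failed:**
- **Clip opening:** around the middle of the push the vertical force reached about 11 N, so the clip was probably briefly at its firm stop. It was also 13 N at the final stall.
- **Tool tilt:** the tool leaned up to about 4° during the push.
- **Final holder detection:** the network did not report the lane holder in its last pass. The side camera had found it after release, with its origin at imager x ≈ 33 mm (35 expected), within that network's 4 mm error.

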